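Wipe the steel chips off the stage plate

TASK

Two loose steel chips were left on the black stage plate on the specimen bench. Take the wide scraper block by its upright grip, hold it flat down on the plate and wipe both chips off the plate's open end into the catch tray; the chips have sharp burrs, so do not touch them with the fingers. Then stand the scraper upright on the bench, clear of the plate and tray, and let go.

Things in the scene. Friction and masses are not known exactly. Their poses are not given: they have to be found in the camera images.
- stage_plate: Fixed black plate; origin under its centre at bench level, z up, x along it to the metal tray. Top: 45 mm above bench, x -90 to 90 mm, with side fences 8 mm high at y = +-62 mm (124 mm clear), both ends open. Tray, joined at the +x end: inside x 90 to 194, y -66 to 66 mm; floor 10, wall tops 40 mm above bench.
- scraper: Loose scraper, 0.3 kg, standing on the bench: aluminium block on a black rubber sole, 36 mm thick (x), 100 wide (y), 24 high; on top in the middle a grey upright grip 20 mm thick (x), 60 wide (y), 24 to 76 mm above the underside. Origin: centre of the underside, z up. Same front and back. A look-alike only 40 mm wide is the wrong one.
- chip_a: Loose steel chip, a small bar 22 x 14 mm and 10 mm high, about 25 g, lying flat on the black plate. Origin: centre of its underside; x along its length.
- chip_b: Loose steel chip, L-shaped, 20 x 19 mm over all and 10 mm high, about 20 g, lying flat on the black plate. Origin: middle of its underside; z up.
Things that resemble listed ones, but are neither listed nor needed, are in the scene too. What is shaped like the scraper but red is not meant.

How it is judged:
By the outcome, as a careful person would: the job done as asked, in the order asked, and still so for the second after the job is handed in, with the robot touching nothing.
It also fails if it takes over 48 s, if anything falls off the work surface, if the arm or the gripper's body presses on something with over 40 N, if the wrist force passes 120 N, or if a joint passes its speed limit or range.

ROBOT

A 6-joint arm with a two-finger parallel gripper is mounted at the origin on the work surface. World frame = base frame: x ahead of the robot, y to its left, z up, the work surface at z = 0. Lengths are in m, angles in rad, forces in N, time in s.
With the tool pointing down it reaches from about 0.4 to 0.825 m from the base axis. Payload 7 kg.
Tool frame: the origin (TCP) lies between the finger pads; the fingertips stand 11 mm ahead of it and the grasp point (between the pads) lies 8 mm behind it (arm.tips_ahead is the distance from the TCP to the fingertips, in m); z points along the fingers, x is the direction in which the jaws open and shut, and the axes are right-handed (so a half turn about z gives the same grasp; the last joint's range is limited). The gripper opens to 88 mm and grips with 3 to 60 N. Pads are 19 mm wide; open, the fingers measure 130 mm over their backs; the gripper's body (78 mm by 193 mm) begins 47 mm behind the grasp point.
Start: joints at [1.553, 0.359, 0.012, 0, -1.224, -0.288], TCP at [0.203, 0.644, 0.238] pointing down, gripper open.
Joint ranges: [-3.07, 3.07], [-1.43, 2.12], [-1.02, 1.25], [-3.03, 1.67], [-3.05, -0], [-3.03, 3.03]. Speed limits (rad/s): [2.39, 2.39, 3.01, 3.14, 3.14, 3.14].

INTERFACE

Orientations are given as [roll, pitch, yaw] about the fixed x, y, z axes, in that order (R = Rz(yaw) Ry(pitch) Rx(roll)).
In Python, from station import arm, optics, finder gives the robot as it stands. The module is installed in compiled form; this text tells all that it offers.
- The arm moves only by the tool apply_moves, never from a script. Its argument "increments" is one flat list of numbers, 6 for each row, row after row: the shift along the world's x, y, z in m, then the turn, a rotation vector about the world's x, y, z in rad. In form: [tx, ty, tz, rx, ry, rz, tx, ty, tz, rx, ry, rz, ...]. A call has 1 to 20 rows; each row shifts and turns the pose as measured when the row begins; what a row does not reach is not made up. A row lasts 1/12 s, in which the tool goes at most 41.7 mm and 7.16 degrees, less where a joint would pass 70% of its speed; a pose out of reach is approached as far as the arm can. A call with a gripper value outside its range is refused whole. "hand" is the closure, from 0 (fully open) to 1 (shut), set as the call begins (left out, the last holds). The fingers move at their own pace and stop on an object; "force" is the grip in N (left out, the last holds). Time passes only in rows, so rows that do not move let the fingers close. It gives the time, the measured TCP pose, the force and the opening at its end, in the units of the state.
- arm.get_state(): the state, without advancing time (a new reading comes with each control period).
- optics.grab_frame(name): name is "scene" or "side" or "wrist"; returns the picture (480x640x3 uint8, red, green, blue); there is no depth.
- optics.camera_model(name): a dict with "fx", "fy", "cx", "cy" (pixels), "world_to_cam" (4x4, takes a point from world to camera coordinates); the wrist camera has in their place "T_tool_cam" (4x4, takes a point from camera to tool coordinates, whose origin is the TCP and whose axes are the tool frame's). Camera axes: x right, y up, looking along -z (the intrinsics and any distortion apply to the point x, -y, -z); pixel columns grow to the right and rows downward; lengths in m; the calibration is good to about 2 mm. A picture is of the moment at which its call begins: read the wrist's pose just before it. camera_model takes no time and is no camera call.
- arm.job_done(): hands the job in, once; it reports no verdict.
Trained networks look in the newest picture that a camera, given by its name, has taken for a name from the list of things; names that differ only in an ending like _2 or _b are one class to them, and where a whole thing is asked for, a point or a joint stands for the part that bears it (a point fixed in the world has none). Each returns a list of dicts, best first, with "conf" (0 to 1); they miss things now and then, are a little off and sometimes report something else, mostly with a low value. They report only what shows in the picture. A call takes as long as a camera call. They do not tell look-alikes from the thing itself.
- finder.find_in(camera, name): "box" ([left, top, right, bottom] in pixels, round what is visible of it).
- finder.landmark_of(camera, name): "point" ([column, row] in pixels: a listed point, or the origin of a listed thing).
The state is a dict: "t": time; "q": joint angles; "qd": joint speeds; "joint_efforts": joint torques, N m; "eef_pos": TCP position; "ee_rot": TCP orientation; "force": force on the tool from outside, world axes, zero at the start; "moment": the same for the moment, N m; "width": finger opening in m.
Only numpy, scipy, OpenCV 4.12 (cv2) and the standard library are available. Lean on these libraries where they do the work, as an engineer would, in place of code of your own. Each camera call takes 0.05 s, during which the arm holds its last target. There are 200 camera calls.

## Working session

There is one attempt and no reset: what is moved stays moved. The work goes in short steps, Python scripts to look and compute and a tool call to move; the robot and the scene stay as the last step left them, time stands still between calls to the robot, and variables do not carry over. Pictures are saved under pics/ and viewed, about 8 in all and at most 12, crops included, and the job is handed in when it is done.

Besides the shell and the picture viewer there is one more tool, called after "Call:" as name(argument=value, ...) on one line, values as JSON. apply_moves: Moves the arm, as the interface text tells. Its arguments: {"type":"object","properties":{"increments":{"type":"array"},"hand":{"type":"number"},"force":{"type":"number"}},"required":["increments"]}

```bash
mkdir -p pics; cat > h.py <<'E'
import numpy as np, cv2
from station import arm, optics, finder
def grab(c,n):
    im=optics.grab_frame(c); cv2.imwrite(f'pics/{n}.png',im[:,:,::-1]); return im
def ray(c,u,v,z,T=None):
    m=optics.camera_model(c)
    if T is None: W=np.linalg.inv(np.array(m["world_to_cam"]))
    else: W=T@np.array(m["T_tool_cam"])
    d=np.array([(u-m["cx"])/m["fx"],-(v-m["cy"])/m["fy"],-1.])
    d=W[:3,:3]@d; o=W[:3,3]; return o+d*(z-o[2])/d[2]
def proj(c,p,T=None):
    m=optics.camera_model(c)
    W=np.array(m["world_to_cam"]) if T is None else np.linalg.inv(T@np.array(m["T_tool_cam"]))
    q=W[:3,:3]@np.array(p,float)+W[:3,3]
    return np.array([m["cx"]+m["fx"]*q[0]/-q[2], m["cy"]-m["fy"]*q[1]/-q[2]])
E
python3 - <<'E'
from h import *
print({k:np.round(v,3) if k!='t' else v for k,v in arm.get_state().items()})
for c in("scene","side"):
    m=optics.camera_model(c); print(c,{k:np.round(v,3).tolist() if not isinstance(v,str) else v for k,v in m.items()})
    grab(c,c+'0')
    for n in("stage_plate","scraper","chip_a"):
        print(n,[(np.round(d['box']).tolist(),round(d['conf'],2)) for d in finder.find_in(c,n)],[(np.round(d['point'],1).tolist(),round(d['conf'],2)) for d in finder.landmark_of(c,n)])
E
```

```text
{'t': 0.0, 'q': array([ 1.553,  0.359,  0.011, -0.   , -1.224, -0.288]), 'qd': array([ 0.003, -0.001, -0.   ,  0.001, -0.   ,  0.001]), 'joint_efforts': array([ 0.0000e+00, -5.8271e+01,  2.9305e+01,  6.9970e+00,  7.0000e-03,
       -0.0000e+00]), 'eef_pos': array([0.203, 0.643, 0.237]), 'ee_rot': array([-3.141e+00, -2.000e-03, -1.877e+00]), 'force': array([ 0.012, -0.265,  0.05 ]), 'moment': array([-0.027,  0.047,  0.015]), 'width': np.float64(0.088)}
scene {'fx': 533.552, 'fy': 533.552, 'cx': 327.638, 'cy': 234.97, 'world_to_cam': [[-0.654, 0.756, 0.005, 0.446], [-0.55, -0.48, 0.683, 0.256], [0.519, 0.444, 0.73, -1.402], [0.0, 0.0, 0.0, 1.0]]}
stage_plate [([374.0, 232.0, 517.0, 377.0], 0.64)] [([459.9, 290.7], 0.87)]
scraper [([192.0, 220.0, 231.0, 269.0], 0.87), ([312.0, 210.0, 329.0, 260.0], 0.78), ([236.0, 187.0, 284.0, 230.0], 0.7)] [([217.6, 253.4], 0.78), ([318.0, 245.5], 0.75), ([262.6, 220.7], 0.61)]
chip_a [([437.0, 263.0, 447.0, 272.0], 0.61), ([473.0, 270.0, 482.0, 280.0], 0.58)] [([440.3, 268.1], 0.45), ([474.9, 278.5], 0.42)]
side {'fx': 542.955, 'fy': 542.955, 'cx': 315.355, 'cy': 235.15, 'world_to_cam': [[-0.994, -0.111, 0.018, 0.579], [0.083, -0.62, 0.78, -0.138], [-0.075, 0.777, 0.625, -0.912], [0.0, 0.0, 0.0, 1.0]]}
stage_plate [([213.0, 316.0, 430.0, 414.0], 0.6)] [([358.6, 378.6], 0.82)]
scraper [([291.0, 210.0, 344.0, 262.0], 0.97), ([298.0, 168.0, 329.0, 217.0], 0.9), ([234.0, 160.0, 261.0, 209.0], 0.7)] [([247.7, 197.2], 0.8), ([309.8, 206.0], 0.74), ([319.6, 249.1], 0.63)]
chip_a [([361.0, 361.0, 376.0, 378.0], 0.74), ([214.0, 315.0, 430.0, 415.0], 0.69), ([342.0, 327.0, 360.0, 344.0], 0.58)] [([367.7, 372.3], 0.63), ([348.5, 336.0], 0.54)]
```

View pics/scene0.png

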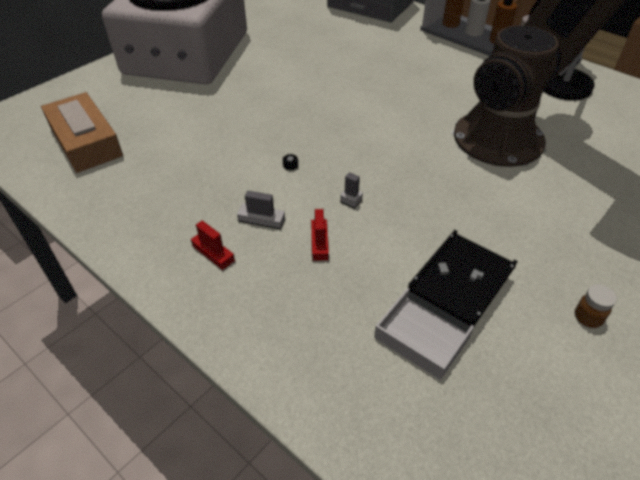

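View pics/side0.png

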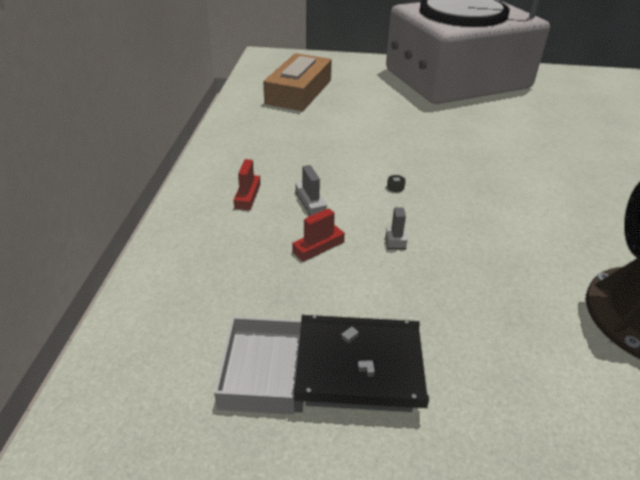

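Grey candidates: wide one at scene (261,208) / side (311,190), and narrow one at scene (352,190) / side (397,228). The two red ones (scene (212,243) and (319,235)) are out. The wide grey one fits the description. I'll confirm it in a crop and triangulate.

```bash
python3 - <<'E'
from h import *
a=cv2.imread('pics/scene0.png');b=cv2.imread('pics/side0.png')
r=lambda im,x,y,w,h,s:cv2.resize(im[y:y+h,x:x+w],None,fx=s,fy=s,interpolation=cv2.INTER_CUBIC)
top=np.hstack([r(a,230,170,140,70,400/140),r(b,280,155,140,70,400/140)])[:200]
bot=np.hstack([r(a,370,225,155,155,400/155),r(b,210,300,225,225*400//400,400/225)[:400]]) if 0 else np.hstack([r(a,370,225,155,155,2.58)[:395,:398],cv2.copyMakeBorder(r(b,210,305,225,115,1.777),0,395-204,0,0,cv2.BORDER_CONSTANT)[:395,:398]])
cv2.imwrite('pics/crop.png',np.vstack([cv2.resize(top,(796,200)),bot]))
for n,s,d in(("scraperO",(262.6,220.7),(309.8,206)),):print(n,ray("scene",*s,0),ray("side",*d,0))
print('narrow',ray("scene",351,205,0)[:2],ray("side",397,247,0)[:2])
print('reds',ray("scene",217,253,0)[:2],ray("scene",318,246,0)[:2])
for s,d in(((440.3,268.1),(348.5,336)),((475,278.5),(367.7,372.3))):print('chip',ray("scene",*s,.045)[:2],ray("side",*d,.045)[:2])
print('plate',ray("scene",459.9,290.7,0)[:2],ray("side",358.6,378.6,0)[:2])
E
```

```text
scraperO [ 0.6214183  -0.24407387  0.        ] [ 0.6210438  -0.23843893  0.        ]
narrow [ 0.45252896 -0.12777015] [ 0.43892297 -0.12708217]
reds [ 0.75146037 -0.24778758] [ 0.59690629 -0.10089908]
chip [0.51350789 0.14394854] [0.51749025 0.14576819]
chip [0.49169735 0.20815499] [0.48665031 0.20820586]
plate [0.50094108 0.19004592] [0.497384   0.18668857]
```

View pics/crop.png

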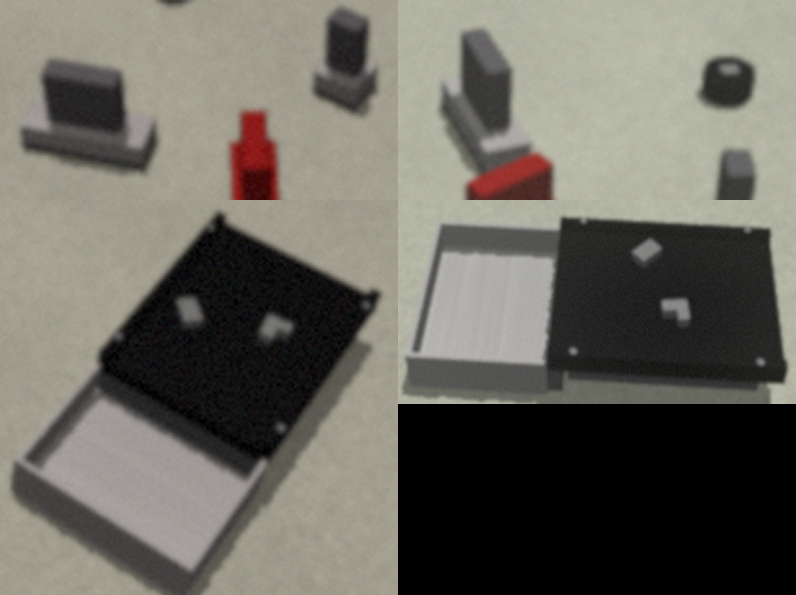

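The enlarged crop confirms it: top-left is the wide grey scraper (the block is clearly about 100 mm long), and the narrow look-alike is top-right. The bar chip and L chip are on the plate, and the tray lies at larger world x. Next I'll refine poses and read the wrist camera geometry.

```bash
python3 - <<'E'
from h import *
print({k:np.round(v,3).tolist() if not isinstance(v,str) else v for k,v in optics.camera_model("wrist").items()})
sc=lambda u,v:(230+u/2.857,170+v/2.857)
p=[ray("scene",*sc(*q),0)[:2] for q in((22,150),(143,168))];d=p[1]-p[0];print('scraper edge',p,np.linalg.norm(d),np.degrees(np.arctan2(d[1],d[0])))
pl=lambda u,v:(370+u/2.58,225+(v-200)/2.58)
for q in((220,213),(378,292),(100,350)):print(ray("scene",*pl(*q),.053)[:2])
sd=lambda u,v:(210+(u-398)/1.777,305+(v-200)/1.777)
for q in((561,218),(770,229),(785,363),(548,353)):print('side',ray("side",*sd(*q),.053)[:2])
E
```

```text
{'fx': 423.512, 'fy': 423.512, 'cx': 326.067, 'cy': 239.566, 'T_tool_cam': [[1.0, -0.0, 0.001, -0.001], [0.0, -0.951, -0.31, -0.085], [0.001, 0.31, -0.951, -0.147], [0.0, 0.0, 0.0, 1.0]]}
scraper edge [array([ 0.66169722, -0.28161296]), array([ 0.61375206, -0.19732393])] 0.09697102026232292 119.63201986226275
[0.41334841 0.11451998]
[0.40589771 0.24868174]
[0.59018104 0.12181452]
side [0.59115603 0.12034576]
side [0.41248089 0.11022842]
side [0.40640853 0.24393703]
side [0.58301962 0.25702674]
```

Call:
apply_moves(increments=[0.02,-0.031,0.004,0,0,-0.047,0.02,-0.031,0.004,0,0,-0.047,0.02,-0.031,0.004,0,0,-0.047,0.02,-0.031,0.004,0,0,-0.047,0.02,-0.031,0.004,0,0,-0.047,0.02,-0.031,0.004,0,0,-0.047,0.02,-0.031,0.004,0,0,-0.047,0.02,-0.031,0.004,0,0,-0.047,0.02,-0.031,0.004,0,0,-0.047,0.02,-0.031,0.004,0,0,-0.047,0.02,-0.031,0.004,0,0,-0.047,0.02,-0.031,0.004,0,0,-0.047,0.02,-0.031,0.004,0,0,-0.047,0.02,-0.031,0.004,0,0,-0.047,0.02,-0.031,0.004,0,0,-0.047,0.02,-0.031,0.004,0,0,-0.047,0,0,0,0,0,0,0,0,0,0,0,0], hand=0)

```text
t: 2.2
eef_pos: [0.5315, 0.1217, 0.3058]
ee_rot: [-3.141, 0.007, -2.662]
force: [-0.7, 0.0, -0.5]
width: 0.0876
```

```bash
cat >> h.py <<'E'
from scipy.spatial.transform import Rotation as Ro
def tool():
    s=arm.get_state(); T=np.eye(4); T[:3,:3]=Ro.from_euler('xyz',s['ee_rot']).as_matrix(); T[:3,3]=s['eef_pos']; return T
E
python3 - <<'E'
from h import *
T=tool();np.save('T1.npy',T);grab("wrist","w1")
for n in("stage_plate","chip_a"):
  for d in finder.landmark_of("wrist",n):print(n,d,ray("wrist",*d['point'],.045 if n[0]=='c' else 0,T)[:2])
E
```

```text
stage_plate {'point': [332.3, 246.4], 'conf': 0.61} [0.49500228 0.18385619]
chip_a {'point': [331.4, 276.5], 'conf': 0.91} [0.48784073 0.20011265]
chip_a {'point': [330.5, 222.6], 'conf': 0.84} [0.51573494 0.14884999]
```

View pics/w1.png

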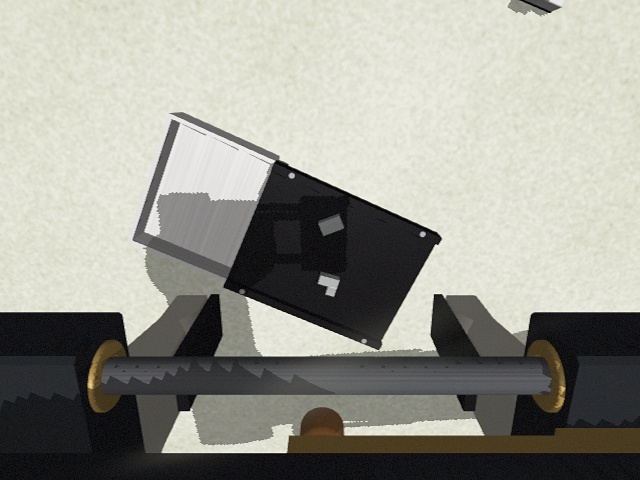

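Wrist view: the plate's fence corners are near (276,162), (441,238), (379,348) and (225,289). The tray is upper left, the bar chip at (331,225), the L chip at (329,285), and the scraper's edge shows at (535,5).

```bash
python3 - <<'E'
from h import *
T=np.load('T1.npy')
P=np.array([ray("wrist",*q,.053,T)[:2] for q in((441,238),(379,347),(276,162),(225,289))])
t=np.array([ray("wrist",*q,.04,T)[:2] for q in((172,113),(134,240))])
print(P,t)
c=P.mean(0);d=P[2:].mean(0)-P[:2].mean(0);yaw=np.arctan2(d[1],d[0]);print('c',c,'L',np.linalg.norm(d),'yaw',yaw,'w',np.linalg.norm(P[0]-P[1]),np.linalg.norm(P[2]-P[3]))
e=P[1::2].mean(0)-P[::2].mean(0);print('yaw from y',np.arctan2(-e[0],e[1]))
R=np.array([[np.cos(yaw),np.sin(yaw)],[-np.sin(yaw),np.cos(yaw)]])
print('tray',(t-c)@R.T)
for q in((331,225),(329,285),(320,216),(337,216),(344,226),(325,236),(318,283),(339,281),(333,296)):print(q,(R@(ray("wrist",*q,.055,T)[:2]-c)).round(4))
E
```

```text
[[0.41248301 0.11024882]
 [0.40550698 0.24634156]
 [0.58950806 0.11822772]
 [0.58048351 0.26058575]] [[0.69622079 0.12436918]
 [0.68583034 0.2602435 ]]
c [0.49699539 0.18385096] L 0.17635119410261446 yaw 0.06304978764430484 w 0.1362714154639822 0.14264379375161498
yaw from y 0.05739973979604393
tray [[ 0.19508171 -0.07191639]
 [ 0.19327308  0.06434263]]
(331, 225) [ 0.0162 -0.0367]
(329, 285) [-0.0079  0.0225]
(320, 216) [ 0.0297 -0.0406]
(337, 216) [ 0.0146 -0.0473]
(344, 226) [ 0.0042 -0.0409]
(325, 236) [ 0.017 -0.024]
(318, 283) [0.0032 0.0251]
(339, 281) [-0.0155  0.0143]
(333, 296) [-0.0167  0.0322]
```

Call:
apply_moves(increments=[0.01,-0.037,-0.005,0,0,0.004,0.01,-0.037,-0.005,0,0,0.004,0.01,-0.037,-0.005,0,0,0.004,0.01,-0.037,-0.005,0,0,0.004,0.01,-0.037,-0.005,0,0,0.004,0.01,-0.037,-0.005,0,0,0.004,0.01,-0.037,-0.005,0,0,0.004,0.01,-0.037,-0.005,0,0,0.004,0.01,-0.037,-0.005,0,0,0.004,0.01,-0.037,-0.005,0,0,0.004,0,0,0,0,0,0,0,0,0,0,0,0])

```text
t: 3.35
eef_pos: [0.6332, -0.2424, 0.2521]
ee_rot: [3.139, 0.01, -2.578]
force: [-0.7, 0.9, -0.5]
width: 0.0874
```

```bash
python3 - <<'E'
from h import *
T=tool();np.save('T2.npy',T);print(T[:3,3],arm.get_state()['ee_rot']);grab("wrist","w2")
for d in finder.landmark_of("wrist","scraper"):print(d,ray("wrist",*d['point'],0,T)[:2])
E
```

```text
[ 0.63319245 -0.2423985   0.25214603] [ 3.13922425  0.00989057 -2.57810642]
{'point': [222.2, 110.7], 'conf': 0.89} [ 0.75582901 -0.25386144]
{'point': [296.4, 321.5], 'conf': 0.68} [ 0.58877991 -0.10636347]
{'point': [346.5, 194.9], 'conf': 0.58} [ 0.61863705 -0.24921443]
```

View pics/w2.png

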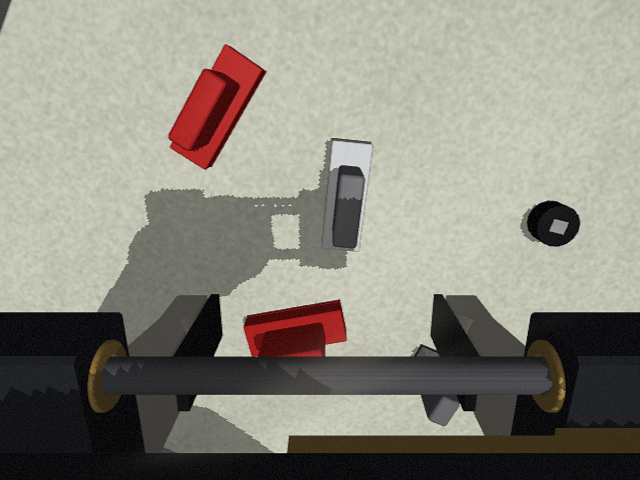

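Wrist view: wide grey scraper at (347,195), block outline (332,139)–(372,142)–(359,250)–(322,248), grip top (338,166)–(364,168)–(358,248)–(333,246). One red one and the narrow one are below it, clear of the jaws.

```bash
python3 - <<'E'
from h import *
T=np.load('T2.npy')
for z,Q in((.024,((332,139),(372,142),(359,250),(322,248))),(.076,((338,166),(364,168),(358,248),(333,246)))):
  P=np.array([ray("wrist",*q,z,T)[:2] for q in Q]); d=P[:2].mean(0)-P[2:].mean(0)
  print(P.mean(0),'sizes',[round(float(np.linalg.norm(P[i]-P[(i+1)%4])),4) for i in range(4)],'yaxis',np.arctan2(d[1],d[0]),'xaxis-pi',np.arctan2(d[1],d[0])+np.pi/2-np.pi)
print(ray("wrist",290,340,0,T),'red', [ray("wrist",*q,.024,T)[:2].round(3) for q in((245,318),(340,300),(346,340))], 'narrow',ray("wrist",418,345,.024,T))
E
```

```text
[ 0.62150971 -0.25128324] sizes [0.0347, 0.0997, 0.0348, 0.1003] yaxis -1.0964476938369003 xaxis-pi -2.667244020631797
[ 0.62295848 -0.25333606] sizes [0.0198, 0.0645, 0.0203, 0.0644] yaxis -1.0579027863621955 xaxis-pi -2.628699113157092
[ 0.58303949 -0.08343617  0.        ] red [array([ 0.639, -0.095]), array([ 0.57 , -0.162]), array([ 0.541, -0.128])] narrow [ 0.47647171 -0.16236229  0.024     ]
```

Call:
apply_moves(increments=[-0.005,-0.004,-0.01,-0.003,0.003,-0.031,-0.005,-0.004,-0.02,-0.004,0.004,-0.031,0,0,-0.03,0,0,0,0,0,-0.03,0,0,0,0,0,-0.03,0,0,0,0,0,-0.02,0,0,0,0,0,0,0,0,0,0,0,0,0,0,0])

```text
t: 4.12
eef_pos: [0.6256, -0.2337, 0.1159]
ee_rot: [-3.134, 0.01, -2.622]
force: [0.0, -0.4, 1.6]
width: 0.0878
```

Call:
apply_moves(increments=[-0.003,-0.016,0,0,0,-0.018,0,0,0,0,0,0,0,0,0,0,0,0])

```text
t: 4.37
eef_pos: [0.6251, -0.2476, 0.1209]
ee_rot: [-3.13, 0.014, -2.635]
force: [0.1, -1.0, 0.1]
width: 0.0874
```

```bash
python3 - <<'E'
from h import *
T=tool();np.save('T3.npy',T);print(T[:3,3],arm.get_state()['ee_rot'],arm.get_state()['t']);grab("wrist","w3")
for p in((.622,-.25,.024),(.622,-.25,.076)):print(proj("wrist",p,T))
E
```

```text
[ 0.62509258 -0.24760116  0.12094185] [-3.13030999  0.01393843 -2.63526932] 4.3667
[336.24215463 246.73148895]
[337.11530243 280.0560871 ]
```

View pics/w3.png

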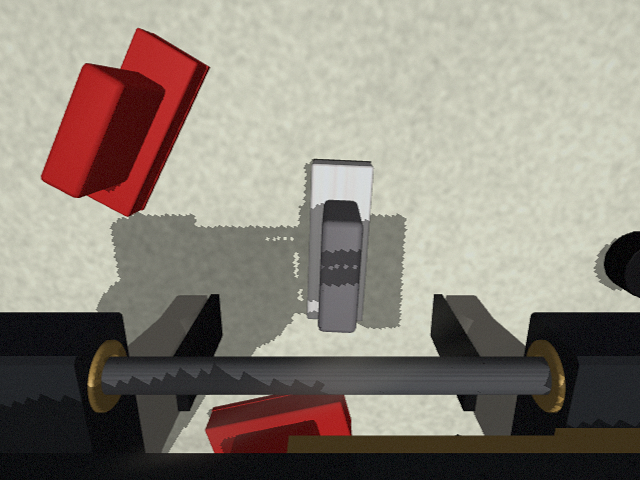

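Wrist view close-up: grip top centred at (340,275) between the jaws, versus (337,280) predicted. That is 2 mm agreement, and a slight extra turn is needed. Descending.

Call:
apply_moves(increments=[-0.002,-0.004,-0.01,0.003,0.018,-0.03,0,0,-0.022,0,0,0,0,0,-0.022,0,0,0,0,0,-0.012,0,0,0,0,0,0,0,0,0,0,0,0,0,0,0])

```text
t: 4.92
eef_pos: [0.626, -0.2531, 0.0576]
ee_rot: [-3.137, 0.004, -2.673]
force: [-0.6, 0.7, 0.9]
width: 0.0877
```

Call:
apply_moves(increments=[-0.003,0.001,-0.012,0,0,0,0,0,0,0,0,0,0,0,0,0,0,0])

```text
t: 5.17
eef_pos: [0.6244, -0.2527, 0.0477]
ee_rot: [-3.136, 0.005, -2.673]
force: [0.8, 0.4, -0.7]
width: 0.0877
```

Call:
apply_moves(increments=[0,0,-0.003,0,0,0,0,0,0,0,0,0,0,0,0,0,0,0,0,0,0,0,0,0,0,0,0,0,0,0,0,0,0,0,0,0,0,0,0,0,0,0,0,0,0,0,0,0], hand=1, force=35)

```text
t: 5.83
eef_pos: [0.6271, -0.2532, 0.0492]
ee_rot: [-3.132, 0.01, -2.673]
force: [0.5, -0.0, -1.0]
width: 0.0401
```

Call:
apply_moves(increments=[0,0,0,0,0,0,0,0,0,0,0,0,0,0,0,0,0,0,0,0,0,0,0,0,0,0,0,0,0,0,0,0,0,0,0,0])

```text
t: 6.33
eef_pos: [0.6262, -0.2535, 0.0493]
ee_rot: [-3.133, 0.008, -2.673]
force: [-1.3, -0.1, 0.3]
width: 0.0199
```

Call:
apply_moves(increments=[0,0,0.02,0,0,0,0,0,0.035,0,0,0,0,0,0.035,0,0,0,0,0,0.035,0,0,0,-0.014,0.032,0,0,0,-0.032,-0.014,0.032,0,0,0,-0.032,-0.014,0.032,0,0,0,-0.032,-0.014,0.032,0,0,0,-0.032,-0.014,0.032,0,0,0,-0.032,-0.014,0.032,0,0,0,-0.032,-0.014,0.032,0,0,0,-0.032,-0.014,0.032,0,0,0,-0.032,-0.014,0.032,0,0,0,-0.032,-0.014,0.032,0,0,0,-0.032,-0.014,0.032,0,0,0,-0.032,-0.014,0.032,0,0,0,-0.032,-0.014,0.032,0,0,0,-0.032,0,0,0,0,0,0,0,0,0,0,0,0])

```text
t: 7.92
eef_pos: [0.427, 0.1814, 0.1696]
ee_rot: [3.136, 0.003, -3.117]
force: [0.5, -0.4, -2.4]
width: 0.02
```

```bash
python3 - <<'E'
from h import *
T=tool();np.save('T4.npy',T);print(T[:3,3],arm.get_state()['ee_rot'],arm.get_state()['width'])
a=grab("wrist","w4");b=grab("side","s4")
cv2.imwrite('pics/m4.png',np.vstack([cv2.resize(a,(533,400)),cv2.resize(b[250:430,150:480],(533,200))]).astype(np.uint8)[:,:,::-1]) if 0 else cv2.imwrite('pics/m4.png',np.hstack([cv2.resize(a,(400,300)),cv2.resize(b[200:440,130:450],(400,300))])[:,:,::-1])
E
```

```text
[0.42696113 0.18142101 0.16960646] [ 3.13647547e+00  2.98509494e-03 -3.11736828e+00] 0.019994753028190957
```

View pics/m4.png

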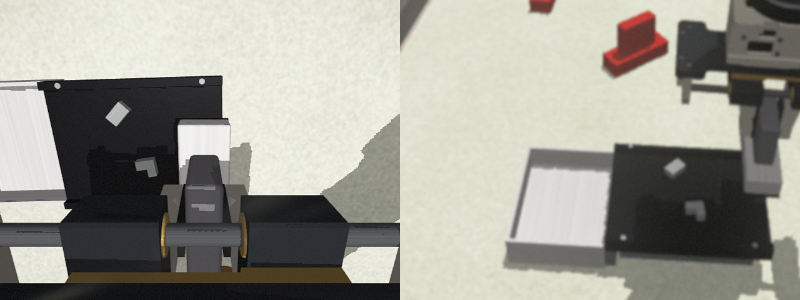

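The scraper is held over the plate's −x end. In the left image the near fence line runs (41,82)–(222,76), the block's end edge is at (178,124)–(230,122), and the chips are at (118,113) and (147,165), untouched. I'll measure the plate relative to the block in this same picture.

```bash
python3 - <<'E'
from h import *
T=np.load('T4.npy')
a=cv2.imread('pics/w4.png');cv2.imwrite('pics/c4.png',cv2.resize(np.clip(a[100:340,40:440].astype(float)*2.0,0,255).astype(np.uint8),(800,480),interpolation=cv2.INTER_CUBIC))
E
```

```text
(no output)
```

View pics/c4.png

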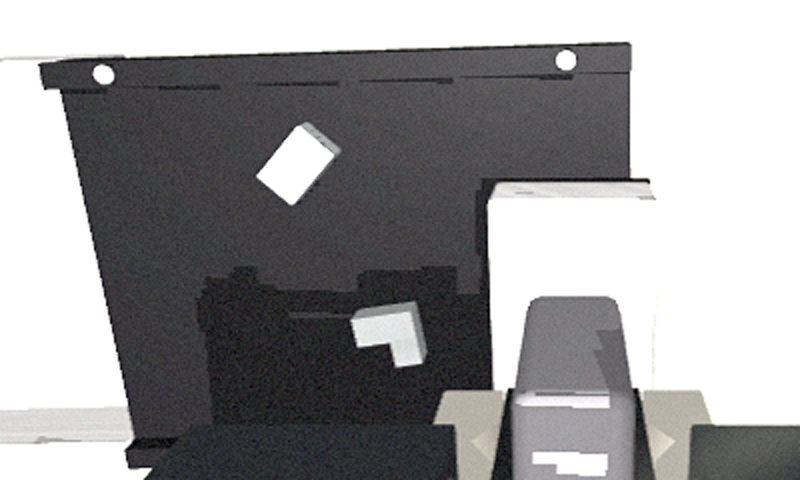

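```bash
python3 - <<'E'
from h import *
T=np.load('T4.npy')
f=lambda u,v,z:ray("wrist",40+u/2,100+v/2,z,T)[:2]
def ln(n,p,q,z):
    P,Q=f(*p,z),f(*q,z);d=Q-P; a=np.arctan2(d[1],d[0]); a=(a+np.pi/2)%np.pi-np.pi/2; print(n,P.round(4),Q.round(4),'L',np.linalg.norm(d).round(4),'ang',a.round(4));return
ln('fence outer top',(40,64),(630,43),.053)
ln('fence inner base',(62,90),(575,77),.045)
ln('block top end',(490,198),(655,199),.144)
ln('block bot end',(485,180),(650,180),.120)
ln('end -x edge',(630,43),(630,75),.05)
ln('+x edge',(62,90),(133,440),.045)
for q in((300,165),(300,124),(390,335),(425,360)):print('chip',f(*q,.055).round(4))
E
```

```text
fence outer top [0.5905 0.1202] [0.4122 0.1097] L 0.1786 ang 0.0587
fence inner base [0.5898 0.1287] [0.4284 0.1208] L 0.1616 ang 0.0492
block top end [0.4456 0.1372] [0.4113 0.1365] L 0.0343 ang 0.0188
block bot end [0.4491 0.1384] [0.4103 0.1375] L 0.0388 ang 0.0249
end -x edge [0.412  0.1099] [0.4115 0.1193] L 0.0095 ang -1.5251
+x edge [0.5898 0.1287] [0.5847 0.2526] L 0.124 ang -1.5298
chip [0.5134 0.1488]
chip [0.5124 0.136 ]
chip [0.4878 0.2052]
chip [0.4765 0.214 ]
```

Call:
apply_moves(increments=[0.002,-0.004,0,0,0,0.013,0.002,-0.004,-0.01,0,0,0.013,0,0,-0.015,0,0,0,0,0,-0.015,0,0,0,0,0,-0.015,0,0,0,0,0,0,0,0,0,0,0,0,0,0,0])

```text
t: 8.6
eef_pos: [0.4354, 0.1638, 0.1129]
ee_rot: [3.137, 0.004, -3.098]
force: [0.2, 0.7, -1.8]
width: 0.0198
```

Call:
apply_moves(increments=[-0.004,0.009,0,0.002,0,0.007,0,0,0,0,0,0,0,0,0,0,0,0])

```text
t: 8.85
eef_pos: [0.4325, 0.1719, 0.1143]
ee_rot: [3.134, 0.004, -3.093]
force: [-0.1, -0.1, -2.8]
width: 0.0197
```

```bash
python3 - <<'E'
from h import *
T=tool();np.save('T5.npy',T);print(T[:3,3],arm.get_state()['ee_rot'],arm.get_state()['width'])
a=grab("wrist","w5")
cv2.imwrite('pics/c5.png',cv2.resize(np.clip(a[100:340,40:440].astype(float)*2.0,0,255).astype(np.uint8)[:,:,::-1],(800,480),interpolation=cv2.INTER_CUBIC))
E
```

```text
[0.43251104 0.17194735 0.11433503] [ 3.13440299  0.00440666 -3.09292377] 0.019695345355298544
```

View pics/c5.png

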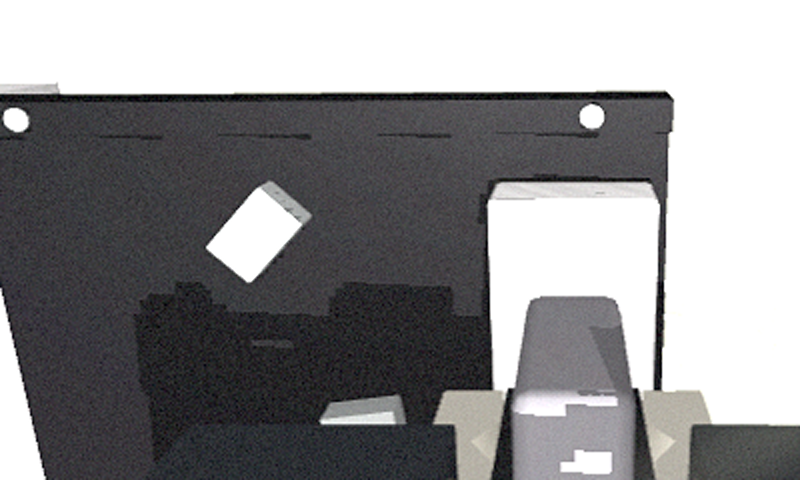

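Call:
apply_moves(increments=[0,0.001,-0.006,-0.013,-0.003,0,0,0,-0.008,0,0,0,0,0,0,0,0,0,0,0,0,0,0,0])

```text
t: 9.23
eef_pos: [0.4334, 0.1741, 0.1006]
ee_rot: [-3.137, 0.01, -3.092]
force: [1.1, -0.0, -2.7]
width: 0.0197
```

Call:
apply_moves(increments=[-0.002,-0.001,-0.005,0,-0.001,0,0,0,-0.003,0,0,0,0,0,0,0,0,0])

```text
t: 9.48
eef_pos: [0.4318, 0.1732, 0.0942]
ee_rot: [-3.136, 0.013, -3.09]
force: [-0.2, -0.2, -3.1]
width: 0.02
```

Call:
apply_moves(increments=[0,0,-0.003,0,0.004,0,0,0,-0.002,0,0,0,0,0,0,0,0,0])

```text
t: 9.73
eef_pos: [0.4324, 0.1734, 0.0941]
ee_rot: [-3.136, 0.011, -3.087]
force: [0.3, -0.1, -3.0]
width: 0.0194
```

Call:
apply_moves(increments=[0,0,-0.005,0,0,0,0,0,-0.005,0,0,0])

```text
t: 9.9
eef_pos: [0.4334, 0.1738, 0.0894]
ee_rot: [-3.136, 0.014, -3.084]
force: [-23.4, -2.4, 51.8]
width: 0.0199
```

```bash
python3 -c "
from h import *
s=arm.get_state();print(s['eef_pos'],s['force'],s['moment'])
b=grab('side','s6');cv2.imwrite('pics/c6.png',cv2.resize(b[290:430,200:460],(780,420),interpolation=cv2.INTER_CUBIC)[:,:,::-1])"
```

```text
[0.43339342 0.1738239  0.08937732] [-23.41534035  -2.41093686  51.78879861] [-0.95489621  9.3138839  -0.04358634]
```

Call:
apply_moves(increments=[0,0,0.002,0,0.003,0])

```text
t: 10.03
eef_pos: [0.433, 0.1738, 0.0916]
ee_rot: [-3.136, 0.011, -3.084]
force: [0.6, -0.5, -2.6]
width: 0.0197
```

Call:
apply_moves(increments=[0,0,-0.001,0,0,0,0,0,-0.001,0,0,0])

```text
t: 10.2
eef_pos: [0.4333, 0.1742, 0.0897]
ee_rot: [-3.138, 0.013, -3.084]
force: [-1.2, 0.6, -3.6]
width: 0.0201
```

Call:
apply_moves(increments=[0,0,-0.001,0,0,0,0,0,-0.001,0,0,0])

```text
t: 10.37
eef_pos: [0.4338, 0.1744, 0.0892]
ee_rot: [-3.137, 0.014, -3.082]
force: [-12.5, -1.0, 31.8]
width: 0.0199
```

Call:
apply_moves(increments=[0.006,0,0.0004,0,0,-0.004,0.008,0.0004,0,0,0,-0.004,0.008,0.0004,0,0,0,0,0.008,0.0004,0,0,0,0], force=55)

```text
t: 10.7
eef_pos: [0.462, 0.1742, 0.0892]
ee_rot: [-3.134, 0.009, -3.09]
force: [-10.4, 0.9, 17.6]
width: 0.0201
```

Call:
apply_moves(increments=[0.008,0.001,0,0,0,0,0.008,0.0007,0,0,0,0,0.008,0.0005,0,0,0,0,0.008,0.0005,0,0,0,0,0.008,0.0005,0,0,0,0])

```text
t: 11.12
eef_pos: [0.5036, 0.1766, 0.0892]
ee_rot: [-3.132, 0.004, -3.09]
force: [-7.3, -0.0, 12.0]
width: 0.0196
```

Call:
apply_moves(increments=[0.008,0.0005,-0.0003,-0.001,-0.002,0,0.008,0.0005,-0.0002,-0.001,-0.002,0,0.008,0.0005,0,0,0,0,0.008,0.0005,-0.0002,0,0,0,0.008,0.0005,0,0,0,0])

```text
t: 11.53
eef_pos: [0.5458, 0.1786, 0.0893]
ee_rot: [-3.128, 0.003, -3.089]
force: [-6.5, 1.0, 10.8]
width: 0.0198
```

Call:
apply_moves(increments=[0.008,0.0005,0,0.003,0,0,0.008,0.0005,-0.0002,0.002,0,0,0.008,0.0005,0,0,0,0,0.008,0.0005,0,0,0,0,0.006,0.0003,0,0,0,0])

```text
t: 11.95
eef_pos: [0.5864, 0.1799, 0.0892]
ee_rot: [-3.131, -0.0, -3.089]
force: [-5.1, 0.5, 9.5]
width: 0.0194
```

```bash
python3 -c "
from h import *
b=grab('side','s7')
for c in('side','scene'):
  if c=='scene':grab(c,'sc7')
  print(c,[(np.round(d['box']).tolist(),round(d['conf'],2),ray(c,*d['box'][:2],.01)[:2].round(3)) for d in finder.find_in(c,'chip_a')])
a=cv2.imread('pics/sc7.png');b=cv2.imread('pics/s7.png')
cv2.imwrite('pics/c7.png',np.hstack([cv2.resize(b[290:430,190:390],(400,280),interpolation=3),cv2.resize(a[220:360,350:550],(400,280),interpolation=3)]))"
```

```text
side [([267.0, 376.0, 275.0, 395.0], 0.57, array([0.631, 0.206]))]
scene [([437.0, 332.0, 453.0, 341.0], 0.68, array([0.618, 0.211])), ([413.0, 303.0, 423.0, 314.0], 0.4, array([0.593, 0.14 ]))]
```

View pics/c7.png

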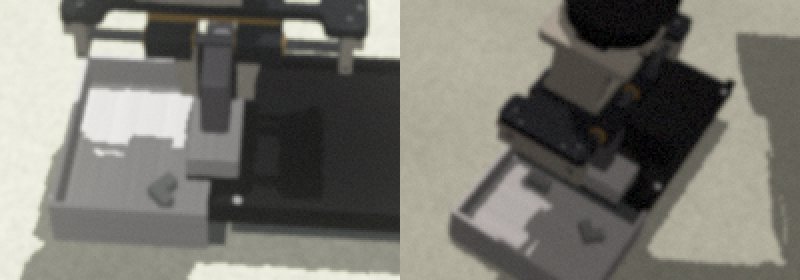

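Side and scene show the L chip in the tray at left-half (165,188) and the bar chip in the tray at right-half (537,182). The plate behind the scraper is empty. I'll lift and verify.

Call:
apply_moves(increments=[0.004,0,0.002,0,0,0,0,0,0.01,0,0,0,0,0,0.02,0,0,0,-0.01,0,0.03,0,0,0,-0.02,0,0.035,0,0,0,-0.02,0,0.03,0,0,0,-0.02,-0.02,0.02,0,0,0,0,0,0,0,0,0,0,0,0,0,0,0])

```text
t: 12.9
eef_pos: [0.5191, 0.1559, 0.2358]
ee_rot: [-3.124, -0.01, -3.092]
force: [0.3, 0.3, -4.9]
width: 0.0196
```

```bash
python3 -c "
from h import *
T=tool()
for c in('side','scene','wrist'):
  grab(c,c+'8'); print(c,[(np.round(d['point']).tolist(),round(d['conf'],2),ray(c,*d['point'],.01,T if c=='wrist' else None)[:2].round(3)) for d in finder.landmark_of(c,'chip_a')])
a,b,w=[cv2.imread(f'pics/{c}8.png') for c in('scene','side','wrist')]
cv2.imwrite('pics/c8.png',np.vstack([np.hstack([cv2.resize(b[290:430,190:390],(400,280),interpolation=3),cv2.resize(a[220:360,350:550],(400,280),interpolation=3)]),np.hstack([cv2.resize(w,(400,300)),cv2.resize(np.clip(w[60:300,0:320]*1.8,0,255).astype(np.uint8),(400,300))])]))"
```

```text
side [([274.0, 384.0], 0.7, array([0.619, 0.219])), ([292.0, 346.0], 0.4, array([0.602, 0.147]))]
scene [([443.0, 334.0], 0.66, array([0.614, 0.222])), ([420.0, 310.0], 0.56, array([0.599, 0.16 ]))]
wrist [([232.0, 207.0], 0.92, array([0.602, 0.164])), ([215.0, 274.0], 0.57, array([0.619, 0.23 ]))]
```

View pics/c8.png

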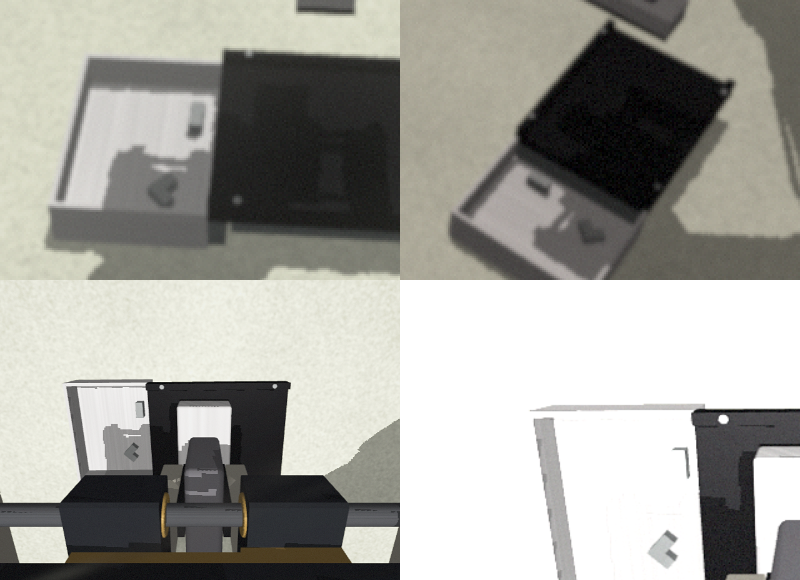

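All four views show both chips lying on the tray floor (world about (0.60,0.16) and (0.62,0.22)) and the plate empty. Next I'll place the scraper on free bench at about (0.475, 0.02).

Call:
apply_moves(increments=[-0.007,-0.024,0,0.003,-0.006,0,-0.007,-0.024,0,0.004,-0.006,0,-0.007,-0.024,0,0,0,0,-0.007,-0.024,0,0,0,0,-0.007,-0.022,-0.01,0,0,0,-0.007,-0.022,-0.025,0,0,0,0,0,-0.035,0,0,0,0,0,-0.035,0,0,0,0,0,-0.02,0,0,0,0,0,0,0,0,0,0,0,0,0,0,0])

```text
t: 14.12
eef_pos: [0.4755, 0.0096, 0.0962]
ee_rot: [-3.121, -0.013, -3.092]
force: [0.5, -1.0, -2.8]
width: 0.0196
```

Call:
apply_moves(increments=[0,0,-0.01,0.01,-0.018,0,0,0,-0.015,0,0,0,0,0,-0.015,0,0,0,0,0,0,0,0,0,0,0,0,0,0,0])

```text
t: 14.53
eef_pos: [0.4809, 0.0118, 0.0602]
ee_rot: [-3.131, 0.012, -3.089]
force: [-0.1, 0.4, -3.0]
width: 0.02
```

Call:
apply_moves(increments=[0,0,-0.007,0,0.004,0,0,0,-0.004,0,0,0,0,0,0,0,0,0])

```text
t: 14.78
eef_pos: [0.4837, 0.0132, 0.0517]
ee_rot: [-3.132, 0.012, -3.088]
force: [-1.0, 0.2, -2.9]
width: 0.0194
```

Call:
apply_moves(increments=[0,0,-0.003,0,0.003,0,0,0,-0.002,0,0,0,0,0,0,0,0,0])

```text
t: 15.03
eef_pos: [0.4846, 0.0136, 0.0474]
ee_rot: [-3.133, 0.011, -3.088]
force: [0.1, 0.4, -1.8]
width: 0.0197
```

Call:
apply_moves(increments=[0,0,-0.002,0,0,0,0,0,-0.001,0,0,0])

```text
t: 15.2
eef_pos: [0.4848, 0.0136, 0.0445]
ee_rot: [-3.133, 0.011, -3.088]
force: [-0.8, -0.1, -2.3]
width: 0.0199
```

Call:
apply_moves(increments=[0,0,-0.001,0,0,0,0,0,-0.001,0,0,0])

```text
t: 15.37
eef_pos: [0.485, 0.0136, 0.0443]
ee_rot: [-3.132, 0.011, -3.087]
force: [-8.7, 2.6, 18.2]
width: 0.0193
```

Contact made. Opening the hand, then retreating straight up.

Call:
apply_moves(increments=[0,0,0,0,0,0,0,0,0,0,0,0,0,0,0,0,0,0,0,0,0,0,0,0,0,0,0,0,0,0,0,0,0,0,0,0,0,0,0,0,0,0,0,0,0,0,0,0,0,0,0,0,0,0,0,0,0,0,0,0,0,0,0,0,0,0,0,0,0,0,0,0], hand=0)

```text
t: 16.37
eef_pos: [0.4864, 0.014, 0.0453]
ee_rot: [-3.133, 0.014, -3.086]
force: [0.6, -0.5, -0.5]
width: 0.0869
```

Call:
apply_moves(increments=[0,0,0.01,0,0,0,0,0,0.02,0,0,0,0,0,0.03,0,0,0,0,0,0.035,0,0,0,0,0,0.035,0,0,0,0,0,0.035,0,0,0,0,-0.02,0.03,0,0,0,0,-0.03,0.02,0,0,0,0,-0.03,0,0,0,0,0,-0.03,0,0,0,0,0,-0.03,0,0,0,0,0,0,0,0,0,0,0,0,0,0,0,0])

```text
t: 17.45
eef_pos: [0.4822, -0.1336, 0.2733]
ee_rot: [-3.129, 0.016, -3.083]
force: [-0.5, 0.5, -0.2]
width: 0.0877
```

```bash
python3 -c "
from h import *
s=arm.get_state();print(s['t'],s['eef_pos'],s['force'])
for c in('side','scene'):
  grab(c,c+'9')
  for n in('chip_a','scraper'):print(c,n,[(np.round(d['point']).tolist(),round(d['conf'],2),ray(c,*d['point'],.01 if n[0]=='c' else 0)[:2].round(3)) for d in finder.landmark_of(c,n)])
a,b=[cv2.imread(f'pics/{c}9.png') for c in('scene','side')]
cv2.imwrite('pics/c9.png',np.hstack([cv2.resize(b[190:430,190:450],(400,370)),cv2.resize(a[160:400,290:550],(400,370))]))"
```

```text
17.45 [ 0.48223467 -0.13363727  0.27329318] [-0.49942242  0.45918078 -0.21815381]
side chip_a [([292.0, 348.0], 0.68, array([0.602, 0.15 ])), ([273.0, 383.0], 0.61, array([0.62 , 0.217]))]
side scraper [([370.0, 302.0], 0.88, array([0.486, 0.026])), ([250.0, 194.0], 0.88, array([ 0.754, -0.266])), ([317.0, 244.0], 0.71, array([ 0.593, -0.115])), ([358.0, 377.0], 0.49, array([0.499, 0.183]))]
scene chip_a [([444.0, 334.0], 0.54, array([0.614, 0.222]))]
scene scraper [([395.0, 242.0], 0.91, array([0.479, 0.015])), ([215.0, 253.0], 0.7, array([ 0.753, -0.251])), ([315.0, 248.0], 0.56, array([ 0.604, -0.102]))]
```

View pics/c9.png

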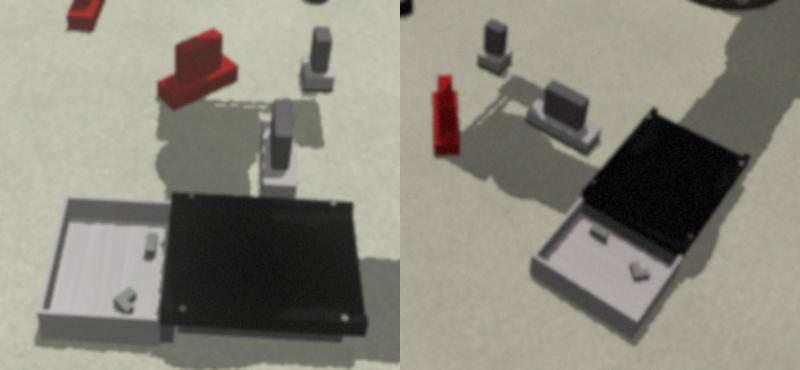

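The scraper stands upright on the bench, clear of the plate: its near end is at y≈0.07 and the plate starts at y≈0.11. Both chips lie on the tray floor, and the robot is clear.

```bash
python3 -c "
from station import arm
print(arm.job_done())"
```

```text
the job is handed in; nothing more can be done
None
```

The job is done and handed in at about 17.5 s of the 48 s limit. I gripped the wide grey scraper by its upright grip, wiped both chips off the plate's open end, then stood it on free bench at about (0.48, 0.02) m and let go.

- **Last checks:** The side and scene pictures show both chips on the tray floor, the plate empty and the scraper upright about 40 mm from the plate. The gripper was open and clear, with about 0 N at the wrist. The fingers stayed well above the chips throughout.
- **Force:** Sliding force was about 10–18 N. The first touchdown on the plate briefly read 52 N down (about 57 N in all), below the 120 N wrist limit; I backed off straight away.
- **Disagreements:** The networks missed the bar chip in the last scene picture but found it in the side one, and it is plain to see in both. They also labelled the red look-alikes, and once the plate, as a scraper, so I ruled those out by colour and position. Position estimates from the different cameras differed by up to about 10 mm.

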